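# Hold a lifting lug in the squaring corner for tacking

### The job

Lift the footed steel lug up and off its hook and bring it to the two-bar squaring corner on the welding table. Stand it foot down, flat on the table top, and press it into the corner so that its foot sits square and pushes firmly on both bars at once; finish while still gripping it and pressing it there, ready for tack welding. Leave the flat strap and all the other things on the table where they are.

Things in the scene. Friction and masses are not known exactly. Their poses are not given: they have to be found in the camera images.
- lug: the lug: bare steel, 0.4 to 0.6 kg, an upside-down T 88 mm high, hanging by its eye on stand_a's hook, foot down, axes nearly those of stand_a. Foot: block 60 (its x) x 46 (y) x 18 mm high; from its middle rises a tang 12 mm thick (x), 34 mm wide (y), up to 88 mm. Origin: centre of the foot's underside, z up
- lug_eye (a point): upper edge of the lug's eye, on the lug's axis 56 mm above its underside. The eye goes through the tang along the lug's x: 18 mm wide, from 28 to 56 mm above the underside
- lug_grip (a point): point on the lug's axis 74 mm above its underside, in the solid tang above the eye; can be gripped from above across the 34 mm width (fingers closing along the lug's y)
- stand_a: fixed steel hook stand that carries the lug; origin on the table straight below the middle of its hook. Post 20 mm wide (y) and 164 mm high, from x = 46 to 58 mm; the hook points from it to the stand's -x. Foot plate 80 mm wide, 10 mm high, from x = -45 to 65 mm
- stand_a_hook (a point): top of the hook's level bar, 154 mm above the table, over the stand's origin. Bar 8 mm thick; its end turns up at x = -22 mm (outer side -26) and stands 10 mm above the level bar's top. The lug comes off when raised about 15 mm (more than 10, less than 20), then drawn along the stand's -x until the whole tang is past the end
- stand_b: an equal fixed hook stand that carries the flat strap; not needed
- fixture: the squaring corner, fixed: two steel bars 25 mm high (bolt heads 5 mm more), 14 mm thick, at right angles. Origin on the table where the inner faces (planes x = 0 and y = 0) meet; the work lies on its -x, -y side. Lug x along fixture x: home with its origin at x = -30, y = -23 mm; turned a quarter: x = -23, y = -30 mm; half turns are the same
- fence_a: the bar of the squaring corner that stops motion to the fixture's +x; it runs 110 mm from the corner along -y. Bars and table are rigid bare steel with much friction: rubbing on one can feel like a push on another. Origin and axes as the fixture
- fence_b: the bar of the squaring corner that stops motion to the fixture's +y; it runs 110 mm from the corner along -x. Origin and axes as the fixture
- strap: flat steel strap 40 x 8 mm, 132 mm long, hanging by its eye on the other hook stand; origin at the middle of its lower end; to be left alone
- flat_0: loose flat steel piece 100 x 32 x 8 mm; origin under its centre; to be left alone
- flat_1: loose flat steel piece 100 x 32 x 8 mm, darker; origin under its centre; to be left alone
- wrench: wrench lying on the table; to be left alone
- wire_brush: brush lying on the table at the right; to be left alone
- c_clamp: C-clamp lying on the table at the left, about 150 x 110 mm, 20 mm high; to be left alone
- tape_reel: round reel lying flat, 72 mm across, 30 mm high; to be left alone
There are look-alikes about, which are no part of the job. What is shaped like the stand_a but black or red is not meant.

How it is judged:
By the outcome, as a careful person would: the job done as asked, in the order asked, and still so for the second after the job is handed in, while the arm keeps its last pose, push and grip.
It also fails if it takes over 72 s, if anything falls off the work surface, if the arm or the gripper's body presses on something with over 40 N, if the wrist force passes 120 N, or if a joint passes its speed limit or range.

### The arm

A 7-joint arm with a two-finger parallel gripper is mounted at the origin on the work surface. World frame = base frame: x ahead of the robot, y to its left, z up, the work surface at z = 0. Lengths are in m, angles in rad, forces in N, time in s.
With the tool pointing down it reaches from about 0.4 to 0.85 m from the base axis. Payload 6.9 kg.
Tool frame: the origin (TCP) lies between the finger pads; the fingertips stand bot.finger_overhang ahead of it and the grasp point (between the pads) lies 5 mm behind it (bot.finger_overhang is the distance from the TCP to the fingertips, in m); z points along the fingers, y is the direction in which the jaws open and shut (so a half turn about z gives the same grasp; the last joint's range is limited). The gripper opens to 85 mm and grips with 20 to 120 N. Pads are 22 mm wide; open, the fingers measure 114 mm over their backs; the gripper's body (76 mm by 85 mm) begins 54 mm behind the grasp point. The pads swing forward as they close: fully open they stand 13 mm farther back than shut.
Start: joints at [-1.073, 0.507, -0.238, 1.5, 0.126, 1.149, -0.155], TCP at [0.239, 0.577, 0.245] pointing down, gripper open.
Joint ranges: [-3.08, 3.08], [-0.24, 2.05], [-1.43, 1.35], [0, 2.5], [-1.52, 4.66], [0.17, 1.96], [-2.89, 2.89]. Speed limits (rad/s): [2.39, 2.39, 3.14, 3.14, 3.14, 3.14, 3.14].

### API

Orientations are given as [roll, pitch, yaw] about the fixed x, y, z axes, in that order (R = Rz(yaw) Ry(pitch) Rx(roll)).
In Python, from plant import bot gives the robot as it stands.
- The arm moves only by the tool arm_command, never from a script. Its argument "targets" is text: rows parted by semicolons, each of 7 numbers parted by spaces: the shift along the tool's x, y, z in m, then the turn, a rotation vector about the tool's x, y, z in rad, then the closure, from -1 (fully open) to 1 (shut). In form: x y z rx ry rz fingers; .... A call has 1 to 8 rows; each row shifts and turns the commanded pose from where the row before left it, along the tool's axes as they then stand; what a row does not reach is not made up. A row lasts 1/8 s, in which the tool goes at most 62.5 mm and 10.7 degrees, less where a joint would pass 70% of its speed; a pose out of reach is approached as far as the arm can. A call with a gripper value outside its range is refused whole. The fingers move at their own pace and stop on an object; "force" is the grip in N (left out, the last holds). Time passes only in rows, so rows that do not move let the fingers close. It gives the time, the measured TCP pose, the force and the opening at its end, in the units of the state.
- bot.read_state(): the state, without advancing time (a new reading comes with each control period).
- bot.grab_frame(name): name is "side" or "top" or "wrist"; returns (picture, depth): 384x512x3 uint8, red, green, blue; 384x512 float32, m along the optical axis (not along the pixel's ray), 0 where there is no reading.
- bot.get_calibration(name): a dict with "fx", "fy", "cx", "cy" (pixels), "rvec" (rotation vector, rad) and "tvec" (3), from world to camera coordinates, as OpenCV has them. Camera axes: x right, y down, z forward; pixel columns grow to the right and rows downward; lengths in m; the calibration is good to about 2 mm. The wrist camera is an equidistant fisheye: a pixel r from the principal point sees the ray r / f radians off the axis. A picture is of the moment at which its call begins: read the wrist's pose just before it. get_calibration takes no time and is no camera call; for the wrist camera it gives the pose at the moment of the call.
- bot.job_done(): hands the job in, once; it reports no verdict.
The state is a dict: "t": time; "joint_pos": joint angles; "qvel": joint speeds; "joint_efforts": joint torques, N m; "tool_pos": TCP position; "ee_rot": TCP orientation; "force": force on the tool from outside, world axes, zero at the start; "wrist_torque": the same for the moment, N m; "grip_width": finger opening in m.
Only numpy, scipy, OpenCV 4.12 (cv2) and the standard library are available. Lean on these libraries where they do the work, as an engineer would, in place of code of your own. Each camera call takes 0.05 s, during which the arm holds its last target. There are 200 camera calls.

## Working session

There is one attempt and no reset: what is moved stays moved. The work goes in short steps, Python scripts to look and compute and a tool call to move; the robot and the scene stay as the last step left them, time stands still between calls to the robot, and variables do not carry over. Pictures are saved under pics/ and viewed, on a budget of 10 in all, crops included, one or two more only if the job needs it, and the job is handed in when it is done.

Besides the shell and the picture viewer there is one more tool, called after "Request:" as name(argument=value, ...) on one line, values as JSON. arm_command: Moves the arm, as the interface text tells. Its arguments: {"type":"object","properties":{"targets":{"type":"string"},"force":{"type":"number"}},"required":["targets"]}

```bash
mkdir -p pics; ls; cat > h.py <<'E'
import numpy as np,cv2,json
from plant import bot
from scipy.spatial.transform import Rotation as R
def cap(n,tag):
    c=bot.get_calibration(n); s=bot.read_state(); im,d=bot.grab_frame(n)
    np.savez(f'{tag}.npz',im=im,d=d); json.dump({k:np.array(v).tolist() for k,v in c.items()},open(f'{tag}.json','w'))
    return im,d
def load(tag):
    z=np.load(f'{tag}.npz'); c=json.load(open(f'{tag}.json')); return z['im'],z['d'],c
def ray(c,u,v,fish=False):
    x=(u-c['cx'])/c['fx']; y=(v-c['cy'])/c['fy']
    if fish:
        r=np.hypot(x,y); k=np.sin(r)/r if r>1e-9 else 1; dc=np.array([x*k,y*k,np.cos(r)])
    else: dc=np.array([x,y,1.])
    Rm=R.from_rotvec(np.ravel(c['rvec'])).as_matrix(); t=np.ravel(c['tvec'])
    return -Rm.T@t, Rm.T@dc
def onz(c,u,v,z,fish=False):
    o,d=ray(c,u,v,fish); return o+d*(z-o[2])/d[2]
def cloud(d,c):
    v,u=np.indices(d.shape); x=(u-c['cx'])/c['fx']*d; y=(v-c['cy'])/c['fy']*d
    P=np.stack([x,y,d],-1)-np.ravel(c['tvec']); return P@R.from_rotvec(np.ravel(c['rvec'])).as_matrix()
def save(im,n): cv2.imwrite(f'pics/{n}.png',cv2.cvtColor(im,cv2.COLOR_RGB2BGR))
E
python3 - <<'E'
from h import *
for n in('top','side'):
    im,d=cap(n,n); save(im,n); c=load(n)[2]; print(n,c['fx'],ray(c,c['cx'],c['cy']))
s=bot.read_state();print(s,bot.finger_overhang)
E
```

```text
pics
top 496.89570986861753 (array([0.2980118 , 0.04651237, 1.81083583]), array([ 0.09989173, -0.01099699, -0.99493754]))
side 450.748407136543 (array([-0.31741633,  1.02492078,  0.92993875]), array([ 0.5084726 , -0.66025347, -0.55273952]))
{'t': 0.1, 'joint_pos': array([-1.07250892,  0.50828364, -0.23752729,  1.50105009,  0.12571493,
        1.14890031, -0.1548157 ]), 'qvel': array([ 0.00061454, -0.00166296,  0.00122121, -0.00044985,  0.00138647,
       -0.00099719,  0.00015686]), 'joint_efforts': array([-3.87738590e-03, -6.21845269e+01, -2.19404183e+00, -2.50207078e+01,
        1.25382061e-02,  7.82794057e-03,  1.59921740e-05]), 'tool_pos': array([0.23913516, 0.57697012, 0.24449195]), 'ee_rot': array([-3.13994203e+00,  4.32842471e-05,  2.74880573e+00]), 'force': array([-0.08090824,  0.02966316, -0.26574255]), 'wrist_torque': array([-0.05838618,  0.08690183,  0.01444817]), 'grip_width': 0.08519668325062625} 0.014
```

View pics/top.png

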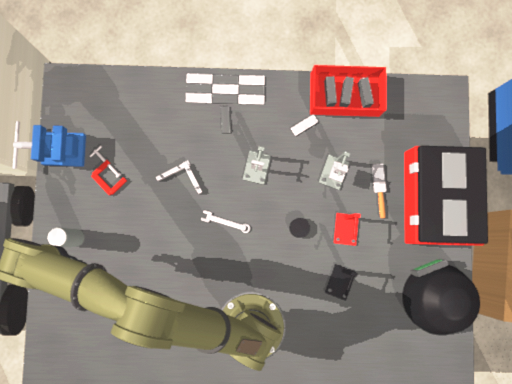

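View pics/side.png

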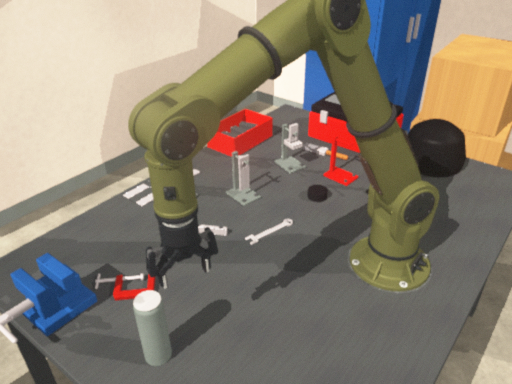

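Top view: grey stands are at (257,165) and (335,170), a red one at (346,228) and a black one at (340,282). The V of two bars near (182,177) is the squaring corner. In the side view, the left stand (240,180) seems to carry a long strap and the right stand (290,140) a T-shaped piece. Next is one close composite crop to check both, plus the numbers.

```bash
python3 - <<'E'
from h import *
im,d,c=load('top'); im2,d2,c2=load('side')
def cr(im,u,v,w,h): return cv2.resize(im[v-h//2:v+h//2,u-w//2:u+w//2],(400,300),interpolation=cv2.INTER_CUBIC)
save(np.vstack([np.hstack([cr(im,335,170,64,48),cr(im,182,177,64,48)]),np.hstack([cr(im2,292,142,64,48),cr(im2,240,180,64,48)])]),'crops')
P=cloud(d,c)
for n,(u,v) in dict(fix=(182,177),s2=(335,170),s1=(257,165)).items():
    Q=P[v-25:v+25,u-30:u+30].reshape(-1,3); print(n,onz(c,u,v,0), 'z pct',np.percentile(Q[:,2],[5,50,90,99,100]))
    uv=np.indices((50,60)).reshape(2,-1).T
for (u,v,r,lo,hi) in ((335,170,28,.14,.2),(335,170,28,.004,.016),(182,177,28,.015,.04)):
    Q=P[v-r:v+r,u-r:u+r].reshape(-1,3); m=(Q[:,2]>lo)&(Q[:,2]<hi); print(lo,m.sum(),Q[m].mean(0), cv2.minAreaRect(Q[m][:,:2].astype(np.float32)*1000))
E
```

```text
fix [0.5295156 0.2656274 0.       ] z pct [-8.70043272e-03 -6.85470302e-04  1.03076419e-02  3.06306232e-02
  1.81083583e+00]
s2 [ 0.5711039  -0.29650501  0.        ] z pct [-8.15654060e-03  3.00687229e-04  1.07492190e-01  1.83885213e-01
  1.81083583e+00]
s1 [ 0.58167943 -0.0083745   0.        ] z pct [-8.50167783e-03  6.23896457e-05  1.24915323e-02  1.65061613e-01
  1.81083583e+00]
0.14 129 [ 0.56538194 -0.28892197  0.16509951] ((569.955078125, -288.7861633300781), (33.329307556152344, 82.8164291381836), 76.83023834228516)
0.004 557 [ 0.56558951 -0.28359119  0.00772648] ((573.1270141601562, -293.85333251953125), (204.5882568359375, 203.4654541015625), 0.75630784034729)
0.015 259 [0.53382186 0.26785908 0.02374658] ((499.8932800292969, 276.27691650390625), (125.34030151367188, 123.69166564941406), 29.034122467041016)
```

View pics/crops.png

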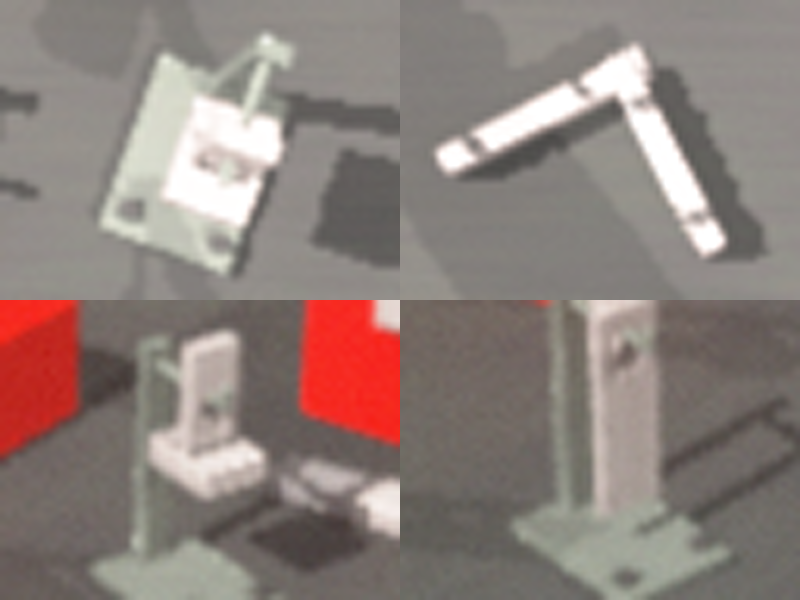

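Crops: the right stand, top (335,170), carries the T-shaped lug with its foot (crop bottom-left). The left stand, (257,165), carries the flat strap. So the grey-green stand at (335,170) is stand_a; the look-alikes are the red one (346,228), the black one (340,282) and stand_b (257,165). The fixture corner is at about crop (630,80), and its bars run left-down (fence_b) and right-down (fence_a).

```bash
python3 - <<'E'
from h import *
im,d,c=load('top')
p=lambda x,y,z,u0,v0:onz(c,u0+x*.16,v0+y*.16,z)[:2]
f=lambda x,y,z:p(x,y,z,303,146)
A,B,C=f(165,55,.01),f(100,230,.01),f(232,270,.01)
ex=(A-B);print('yaw plate',np.degrees(np.arctan2(ex[1],ex[0])),np.linalg.norm(ex),'other',np.linalg.norm(C-B), np.degrees(np.arctan2(*(B-C)[::-1]))-90)
ex/=np.linalg.norm(ex);ey=np.array([-ex[1],ex[0]])
print('orig',A-.065*ex-.04*ey,B+.045*ex-.04*ey,C+.045*ex+.04*ey)
print('post top',f(276,50,.164)-.052*ex)
P=cloud(d,c);Q=P[150:190,315:350].reshape(-1,3);m=(Q[:,2]>.176)&(Q[:,2]<.2);print('tang',m.sum(),Q[m].mean(0))
g=lambda x,y,z:p(x,y,z,150,153)
# fixture inner edges: bar1 inner edge lower line, bar2 inner edge left line
for n,(a,b) in dict(b_outer=((436-400,155),(220,52)),a_inner=((222,100),(298,252))).items():
    a=g(*a,.025);b=g(*b,.025);print(n,a,b,np.degrees(np.arctan2(*(b-a)[::-1])))
print('corner in',g(217,97,.025),'corner out',g(240,45,.025))
s=bot.read_state();T=np.r_[A-.065*ex-.04*ey,.245]-s['tool_pos'];Rm=R.from_euler('xyz',s['ee_rot']).as_matrix();print('tool',Rm.T@T)
E
```

```text
yaw plate -19.51995078146696 0.11116636255339907 other 0.0804822743928091 -15.438092402505319
orig [ 0.55084904 -0.28948715] [ 0.54974972 -0.28909743] [ 0.55505638 -0.29127378]
post top [ 0.55288573 -0.28864404]
tang 40 [ 0.5492993  -0.28417254  0.1836987 ]
b_outer [0.52078939 0.35711562] [0.58395862 0.25324176] -58.694790668395484
a_inner [0.55587064 0.25101007] [0.46858601 0.20386452] -151.62493396859634
corner in [0.5575449  0.25396995] corner out [0.58839294 0.24180658]
tool [-6.19624779e-01 -6.81159835e-01  6.43105206e-04]
```

Request:
arm_command(targets="-0.04 -0.023 0 0 0 0 -1;-0.04 -0.023 0 0 0 0 -1;-0.04 -0.023 0 0 0 0 -1;-0.04 -0.023 0 0 0 0 -1;-0.04 -0.023 0 0 0 0 -1;-0.04 -0.023 0 0 0 0 -1;-0.04 -0.023 0 0 0 0 -1;0 0 0 0 0 0 -1")

```text
t: 1.1
tool_pos: [0.4389, 0.3173, 0.2449]
ee_rot: [-3.14, 0.001, 2.742]
force: [-0.1, -0.3, 0.1]
grip_width: 0.0853
```

```bash
python3 - <<'E'
from h import *
im,d=cap('wrist','w1'); c=load('w1')[2]; save(cv2.resize(im,(768,576)),'w1'); print(c['fx'],c['cx'],c['cy'],ray(c,c['cx'],c['cy'],True)); s=bot.read_state();print(s['tool_pos'],s['ee_rot'],s['joint_pos'])
E
```

```text
297.3186396354542 257.9826345597965 192.0845763128862 (array([0.37398237, 0.34420697, 0.3734921 ]), array([ 0.2548271 , -0.10954367, -0.96076185]))
[0.43720256 0.31978558 0.24493433] [-3.14061180e+00 -8.22770699e-05  2.74498912e+00] [-0.54389378  0.37719796 -0.19091696  1.72122204  0.08098945  1.05174529
  0.41220605]
```

View pics/w1.png

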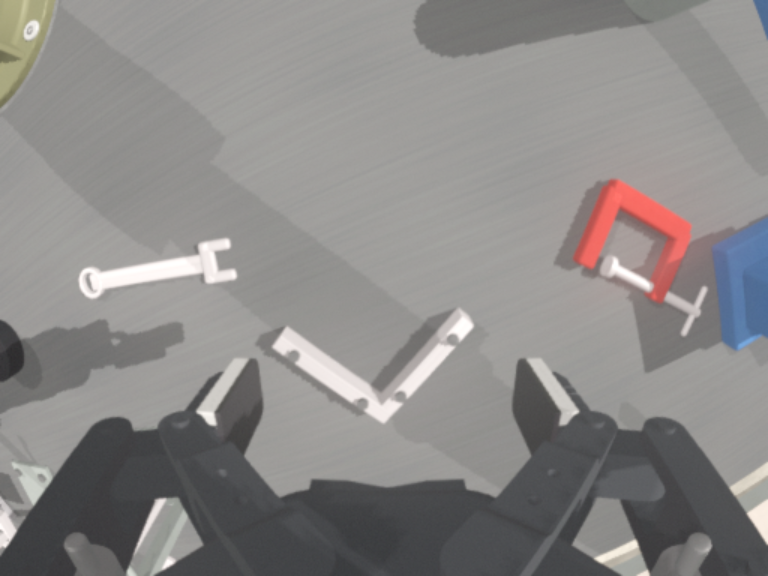

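The wrist view shows the corner with its apex near (383,412), fence_a to the left (280,340) and fence_b to the right (465,320). I'll measure its top faces from depth.

```bash
cat >> h.py <<'E'
def fcloud(d,c):
    v,u=np.indices(d.shape); x=(u-c['cx'])/c['fx']; y=(v-c['cy'])/c['fy']; r=np.hypot(x,y)+1e-9
    k=np.tan(np.minimum(r,1.4))/r; P=np.stack([x*k*d,y*k*d,d],-1)-np.ravel(c['tvec']); return P@R.from_rotvec(np.ravel(c['rvec'])).as_matrix()
E
cat > fix.py <<'E'
import sys
from h import *
im,d,c=load(sys.argv[1]); P=fcloud(d,c).reshape(-1,3)
m=(d.ravel()>0)&(np.hypot(P[:,0]-.53,P[:,1]-.27)<.13)
T=m&(abs(P[:,2])<.008);print('table z',np.median(P[T,2]))
Q=P[m&(P[:,2]>.019)&(P[:,2]<.034)]
print(len(Q),'z',np.percentile(Q[:,2],[5,25,50,75,95]))
Q=Q[abs(Q[:,2]-.025)<.003][:,:2]
best=None
for a in np.radians(np.arange(-75,-45,.25)):
    X=Q@[np.cos(a),np.sin(a)];Y=Q@[-np.sin(a),np.cos(a)]
    # most compact histograms
    s=(np.histogram(X,np.arange(X.min(),X.max()+.002,.002))[0]**2).sum()+(np.histogram(Y,np.arange(Y.min(),Y.max()+.002,.002))[0]**2).sum()
    if best is None or s>best[0]: best=(s,a,X,Y)
s,a,X,Y=best
A=X[Y<Y.max()-.03];B=Y[X<X.max()-.03]
def ed(v): return np.percentile(v,[3,50,97])
print('yaw',np.degrees(a),ed(A),ed(B))
x0=np.median(A)-.007;y0=np.median(B)-.007
print('outer ends',X.max()-x0,Y.max()-y0,'far',X.min()-x0,Y.min()-y0)
print('origin',np.cos(a)*x0-np.sin(a)*y0,np.sin(a)*x0+np.cos(a)*y0)
E
python3 fix.py w1
```

```text
table z 3.2818619273968954e-06
1874 z [0.02091885 0.02418135 0.02486029 0.02554065 0.02989296]
yaw -61.25000000000001 [0.04818619 0.0538507  0.06132516] [0.61885187 0.62483096 0.63247013]
outer ends 0.015668098549171512 0.015948015950088545 far -0.10887227729049129 -0.1088364164662663
origin 0.5642035902624256 0.25609448802458373
```

Request:
arm_command(targets="0.016 -0.055 0 0 0 0 -1;0.016 -0.055 0 0 0 0 -1;0.016 -0.055 0 0 0 0 -1;0.01 -0.055 0 0 0 0 -1;0 -0.055 0 0 0 0 -1;0 -0.055 0 0 0 0 -1;0 -0.055 0 0 0 0 -1;0 -0.055 0 0 0 0 -1")

```text
t: 2.15
tool_pos: [0.2137, -0.0634, 0.2455]
ee_rot: [3.141, 0.001, 2.752]
force: [1.3, -0.5, 1.4]
grip_width: 0.0854
```

Request:
arm_command(targets="-0.045 -0.01 0 0 0 0 -1;-0.045 -0.01 0 0 0 0 -1;-0.045 -0.01 0 0 0 0 -1;-0.045 -0.01 0 0 0 0 -1;-0.045 -0.01 0 0 0 0 -1;-0.045 -0.01 0 0 0 0 -1;-0.045 -0.01 0 0 0 0 -1;0 0 0 0 0 0 -1")

```text
t: 3.15
tool_pos: [0.4813, -0.2479, 0.2441]
ee_rot: [-3.141, -0.0, 2.751]
force: [-1.2, -0.1, -1.3]
grip_width: 0.0854
```

```bash
cat > lug.py <<'E'
import sys
from h import *
im,d,c=load(sys.argv[1]); P=fcloud(d,c).reshape(-1,3)
m=(d.ravel()>0)&(np.hypot(P[:,0]-.55,P[:,1]+.287)<.1)
def rect(lo,hi,n):
    Q=P[m&(P[:,2]>lo)&(P[:,2]<hi)]; print(n,len(Q),np.median(Q,0) if len(Q) else '', cv2.minAreaRect(Q[:,:2].astype(np.float32)*1000) if len(Q)>5 else '')
rect(.18,.195,'tang top');rect(.111,.121,'foot top');rect(.157,.168,'post/tip');rect(.148,.157,'hook');rect(.005,.014,'plate')
E
python3 - <<'E'
from h import *
im,d=cap('wrist','w2'); save(cv2.resize(im,(768,576)),'w2'); s=bot.read_state();print(s['tool_pos'],s['ee_rot'],s['joint_pos'])
E
python3 lug.py w2
```

```text
[ 0.47952092 -0.2470555   0.24424679] [ 3.14156783e+00 -1.66999949e-03  2.75052138e+00] [ 0.16050358  0.39479995  0.39294119  1.73241424 -0.17040546  1.04973703
  1.79135212]
tang top 688 [ 0.54953775 -0.28644105  0.18552057] ((550.8363647460938, -287.01995849609375), (34.20220184326172, 13.515164375305176), 70.80516052246094)
foot top 1505 [ 0.53664655 -0.27961997  0.1158368 ] ((550.4639282226562, -287.0751647949219), (46.383602142333984, 60.82168197631836), 71.23987579345703)
post/tip 373 [ 0.54377708 -0.28272524  0.16250894] ((538.5656127929688, -282.60577392578125), (33.28928756713867, 17.35906219482422), 71.83374786376953)
hook 309 [ 0.54651716 -0.28432835  0.15329121] ((563.6801147460938, -286.2621154785156), (32.16056823730469, 68.09620666503906), 86.08717346191406)
plate 2461 [ 0.54052514 -0.27632759  0.00994047] ((564.1323852539062, -291.1176452636719), (80.47017669677734, 108.91246795654297), 70.5763931274414)
```

View pics/w2.png

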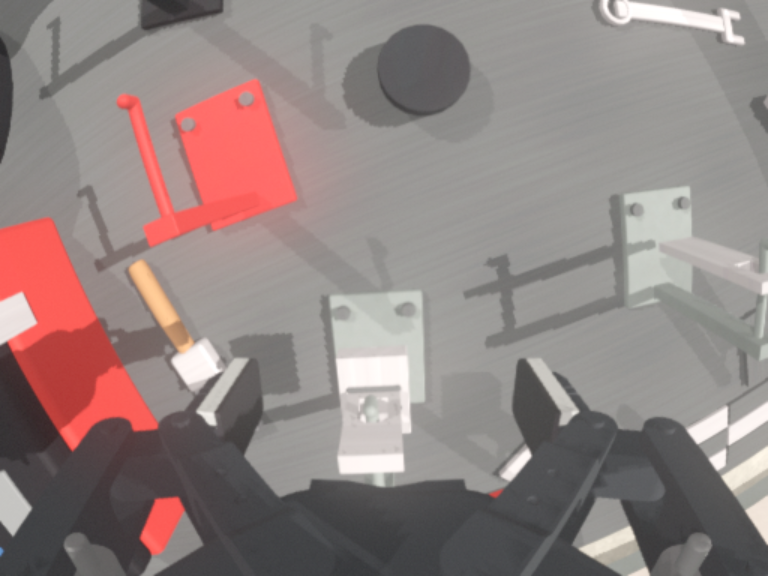

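The lug fills (340-410, 345-470) with its tang top at z=0.186, hanging on the grey stand between the fingers, as expected. Its centre is (0.5507, -0.287) and its yaw is -19.1°. Going above it now.

Request:
arm_command(targets="-0.027 -0.003 0 0 0 -0.02 -1;-0.027 -0.003 0 0 0 -0.02 -1;-0.027 -0.004 0 0 0 -0.018 -1;0 0 0 0 0 0 -1;0 0 0 0 0 0 -1")

```text
t: 3.82
tool_pos: [0.5495, -0.2856, 0.2452]
ee_rot: [3.141, -0.001, 2.807]
force: [-0.5, -0.3, -0.3]
grip_width: 0.0852
```

```bash
python3 - <<'E'
from h import *
s=bot.read_state();Rm=R.from_euler('xyz',s['ee_rot']).as_matrix();print(s['ee_rot'],s['force'],'go',Rm.T@(np.array([.5507,-.287,.168])-s['tool_pos']),'turn',-(np.radians(160.9)-s['ee_rot'][2]))
E
```

```text
[ 3.14097078e+00 -1.15338694e-03  2.80732989e+00] [-0.4921249  -0.25322419 -0.26043041] go [-0.00169901 -0.00098887  0.07722787] turn -0.000904871961071585
```

Request:
arm_command(targets="-0.0015 -0.001 0.02 0 0 0 -1;0 0 0.02 0 0 0 -1;0 0 0.02 0 0 0 -1;0 0 0.017 0 0 0 -1;0 0 0 0 0 0 -1;0 0 0 0 0 0 -1")

```text
t: 4.58
tool_pos: [0.5515, -0.2884, 0.169]
ee_rot: [-3.141, 0.001, 2.807]
force: [0.1, -0.5, -0.2]
grip_width: 0.0852
```

Request:
arm_command(targets="0 0 0 0 0 0 0;0 0 0 0 0 0 0;0 0 0 0 0 0 1;0 0 0 0 0 0 1;0 0 0 0 0 0 1;0 0 0 0 0 0 1;0 0 0 0 0 0 1;0 0 0 0 0 0 1", force=80)

```text
t: 5.58
tool_pos: [0.5523, -0.288, 0.169]
ee_rot: [3.141, 0.002, 2.807]
force: [0.9, 2.4, 5.4]
grip_width: 0.0327
```

Request:
arm_command(targets="0 0 -0.005 0 0 0 1;0 0 -0.005 0 0 0 1;0 0 -0.005 0 0 0 1;0 0 0 0 0 0 1;0 0 0 0 0 0 1")

```text
t: 6.2
tool_pos: [0.5512, -0.2883, 0.1831]
ee_rot: [3.142, -0.0, 2.807]
force: [1.0, 0.9, -5.9]
grip_width: 0.0327
```

```bash
python3 - <<'E'
from h import *
im,d=cap('side','s2'); s=bot.read_state(); print(s['force'],s['tool_pos'],s['grip_width'],s['ee_rot'])
save(cv2.resize(im[90:210,220:380],(800,600),interpolation=cv2.INTER_CUBIC),'s2')
E
```

```text
[ 0.62619226  0.6289629  -5.14383694] [ 0.55122613 -0.28827334  0.1830571 ] 0.032632348543459005 [ 3.14156522e+00 -4.61383743e-04  2.80671954e+00]
```

View pics/s2.png

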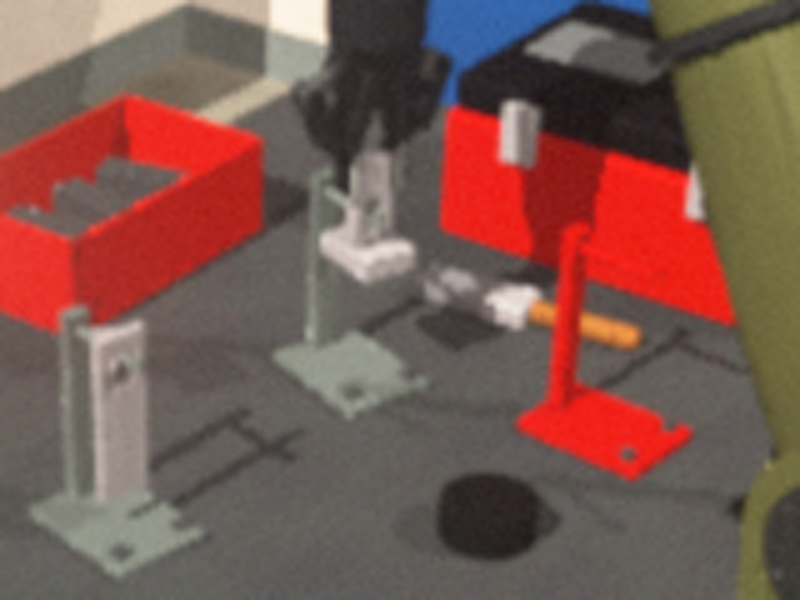

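The lug is held at (370,215), lifted 14 mm, and the wrist carries about 5.5 N, so it is clear of the bar. I'll draw it along the stand's -x, which is tool +x.

Request:
arm_command(targets="0.01 0 0 0 0 0 1;0.012 0 0 0 0 0 1;0.015 0 0 0 0 0 1;0.018 0 0 0 0 0 1;0.02 0 0 0 0 0 1;0.02 0 0 0 0 0 1;0.01 0 0 0 0 0 1;0 0 0 0 0 0 1")

```text
t: 7.25
tool_pos: [0.4517, -0.2537, 0.1836]
ee_rot: [3.141, 0.0, 2.806]
force: [1.4, 0.1, -5.8]
grip_width: 0.0324
```

```bash
python3 - <<'E'
from h import *
im,d=cap('wrist','w3'); s=bot.read_state(); print(s['force'],s['wrist_torque'],s['tool_pos'],s['grip_width'],s['ee_rot'],s['joint_pos'])
save(cv2.resize(im,(640,480)),'w3')
E
```

```text
[ 0.66833826  0.21624239 -5.14522508] [-0.01974436 -0.06194784  0.02099257] [ 0.45258356 -0.2539194   0.1836393 ] 0.03267999384188073 [3.14158218e+00 1.17119898e-03 2.80679476e+00] [ 0.21061262  0.42519987  0.36588825  1.87389225 -0.19369295  0.87579662
  1.90720397]
```

View pics/w3.png

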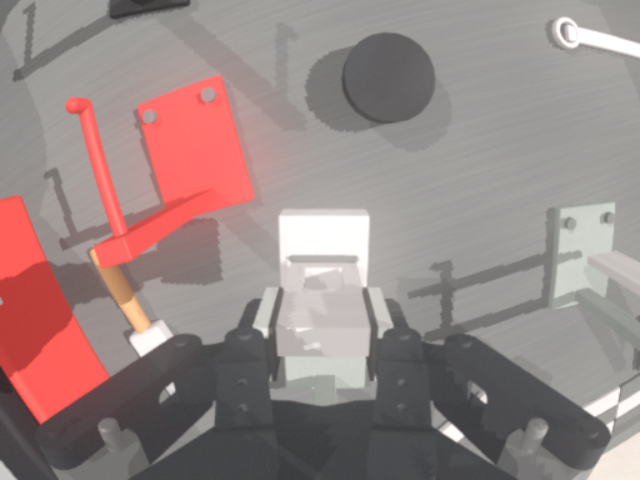

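The lug is off the hook, level and firmly held, and the stand is behind it at about (320,390). Now raise it and carry it towards the corner.

Request:
arm_command(targets="0 0 -0.022 0 0 0 1;0.015 0.015 -0.022 0 0 0 1;0.015 0.03 -0.022 0 0 0 1;0.015 0.043 0 0 0 0 1;0.015 0.045 0 0 0 0 1;0.015 0.045 0 0 0 0 1;0.015 0.045 0 0 0 0 1;0.015 0.045 0 0 0 0 1")

```text
t: 8.3
tool_pos: [0.4419, 0.0355, 0.2496]
ee_rot: [3.141, 0.001, 2.807]
force: [1.2, -0.5, -5.6]
grip_width: 0.0326
```

Request:
arm_command(targets="0.01 0.045 0 0 0 0 1;0.01 0.045 0 0 0 0 1;0.009 0.045 0 0 0 0 1;0 0.045 0 0 0 0.1 1;0 0.03 0 0 0 0.1 1;0 0 0 0 0 0.1 1;0 0 0 0 0 0.1 1;0 0 0 0 0 0.1 1")

```text
t: 9.3
tool_pos: [0.4861, 0.2411, 0.249]
ee_rot: [3.141, 0.0, 2.304]
force: [0.0, -0.4, -6.0]
grip_width: 0.0326
```

Request:
arm_command(targets="0 0 0 0 0 0.1 1;0 0 0 0 0 0.1 1;0 0 0 0 0 0.036 1;0 0 0 0 0 0 1;0 0 0 0 0 0 1", force=110)

```text
t: 9.93
tool_pos: [0.4856, 0.2406, 0.2492]
ee_rot: [3.142, 0.0, 2.072]
force: [-0.4, -0.2, -5.7]
grip_width: 0.032
```

```bash
cat > go.py <<'E'
import sys
from h import *
s=bot.read_state();Rm=R.from_euler('xyz',s['ee_rot']).as_matrix()
ex=np.array([np.cos(np.radians(-61.25)),np.sin(np.radians(-61.25))]);ey=np.array([-ex[1],ex[0]])
o=np.array([.5655,.2557]);p=s['tool_pos'][:2]-o
print('fix xy mm',1e3*p@ex,1e3*p@ey,'z',s['tool_pos'][2]*1e3,'rpy',np.degrees(s['ee_rot']),'F fix',s['force'][:2]@ex,s['force'][:2]@ey,s['force'][2],'M',s['wrist_torque'][:2]@ex,s['wrist_torque'][:2]@ey,s['wrist_torque'][2],'w',s['grip_width'])
t=np.array([float(a) for a in sys.argv[1:4]])/1e3
T=np.r_[o+t[0]*ex+t[1]*ey,t[2]];print('go',np.round(Rm.T@(T-s['tool_pos']),4),'turn',118.75-np.degrees(s['ee_rot'][2]),'j',s['joint_pos'],'t',s['t'])
E
python3 go.py -55 -48 150
```

```text
fix xy mm -25.20079644332833 -77.2743471284335 z 249.23921057222623 rpy [1.79997740e+02 3.29041188e-03 1.18727816e+02] F fix -0.02798399148780711 -0.41337211076448643 -5.69785691908565 M -0.03645386222521141 -0.0012188217137049978 0.01080635482619932 w 0.03204823823390641
go [0.0298 0.0293 0.0992] turn 0.022184178842579172 j [-0.76385978  0.39143782  0.37674098  1.71945657 -0.16142341  1.06122727
  0.16740016] t 9.925
```

Request:
arm_command(targets="0.01 0.01 0.02 0 0 0 1;0.01 0.01 0.025 0 0 0 1;0.01 0.0095 0.03 0 0 0 1;0 0 0.025 0 0 0 1;0 0 0.02 0 0 0 1;0 0 0.01 0 0 0 1;0 0 0 0 0 0 1;0 0 0 0 0 0 1")

```text
t: 10.92
tool_pos: [0.4976, 0.2812, 0.1201]
ee_rot: [3.14, -0.0, 2.071]
force: [0.1, 0.1, -5.4]
grip_width: 0.0324
```

```bash
python3 go.py -55 -48 80; python3 - <<'E'
from h import *
im,d=cap('wrist','w4'); save(cv2.resize(im,(768,576)),'w4')
c=load('w4')[2];P=fcloud(d,c).reshape(-1,3);t=bot.read_state()['tool_pos']
m=(d.ravel()>0)&(np.hypot(P[:,0]-t[0],P[:,1]-t[1])<.045)
Q=P[m&(P[:,2]>t[2]-.06)&(P[:,2]<t[2]-.045)]
print('foot top',np.median(Q,0),cv2.minAreaRect(Q[:,:2].astype(np.float32)*1000),t)
np.set_printoptions(precision=4,suppress=True)
print(np.histogram(P[m,2],np.arange(0,.16,.006)))
E
python3 fix.py w4
```

```text
fix xy mm -55.0185178431859 -47.24551195714667 z 120.14745394985879 rpy [ 1.79913720e+02 -3.72337675e-03  1.18650750e+02] F fix -0.02505509379738117 0.1430610295399006 -5.404472845671093 M 0.012689681268788009 0.0017741043416661913 -0.05585493665192752 w 0.03235312900830711
go [-0.     -0.0008  0.0401] turn 0.0992499759312011 j [-0.76177614  0.57138483  0.31928111  1.8144659  -0.24087708  0.79219232
  0.18007284] t 10.925
foot top [0.4890417  0.29584709 0.06687685] ((491.9925231933594, 290.96832275390625), (45.799110412597656, 38.38131332397461), 28.857419967651367) [0.49765548 0.28123859 0.12024897]
(array([1924,    0,    0,    0,    0,    0,    0,    0,   66,  126,  409,
       2679,  615,   96,  117,  127,  137,  241,  412,  616,  709,  764,
       2396,  502,  704, 1010]), array([0.   , 0.006, 0.012, 0.018, 0.024, 0.03 , 0.036, 0.042, 0.048,
       0.054, 0.06 , 0.066, 0.072, 0.078, 0.084, 0.09 , 0.096, 0.102,
       0.108, 0.114, 0.12 , 0.126, 0.132, 0.138, 0.144, 0.15 , 0.156]))
table z 7.560922349484341e-05
2167 z [0.02281737 0.02444383 0.025009   0.02562774 0.03004279]
yaw -60.75 [0.05256185 0.05363353 0.05508757] [0.61956911 0.62578376 0.63295478]
outer ends 0.010368259359484308 0.01508044531931374 far -0.10264317301423029 -0.10939063275767735
origin 0.5626724955586492 0.2616633228345232
```

View pics/w4.png

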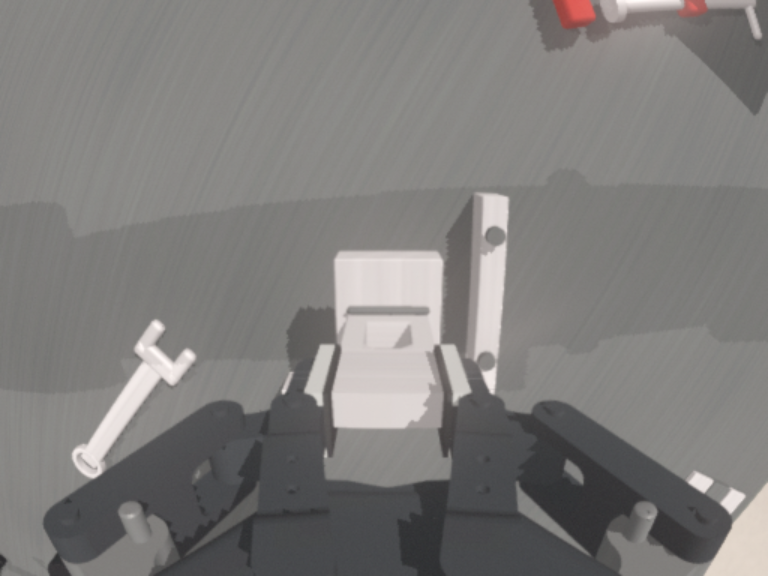

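The lug is centred at (388,330), square with fence_b (right, 490,195-390). Its foot is 49 mm above the table (TCP to underside 71 mm) at yaw -61.1°, matching the fixture. Descend.

Request:
arm_command(targets="0 0 0.015 0 0 0 1;0 0 0.015 0 0 0 1;0 0 0.01 0 0 0 1;0 0 0.003 0 0 0 1;0 0 0 0 0 0 1;0 0 0 0 0 0 1")

```text
t: 11.72
tool_pos: [0.4973, 0.2811, 0.0766]
ee_rot: [3.141, 0.0, 2.071]
force: [0.3, 0.4, -5.2]
grip_width: 0.0322
```

Request:
arm_command(targets="0 0 0.001 0 0 0 1;0 0 0.001 0 0 0 1;0 0 0.001 0 0 0 1;0 0 0.001 0 0 0 1;0 0 0 0 0 0 1")

```text
t: 12.35
tool_pos: [0.497, 0.281, 0.0722]
ee_rot: [-3.141, -0.0, 2.071]
force: [-1.0, -1.1, -5.6]
grip_width: 0.0319
```

```bash
python3 go.py -55 -48 71
```

```text
fix xy mm -55.11392034319748 -47.93095006757901 z 72.1753831805567 rpy [-1.79988673e+02 -2.77914061e-05  1.18643016e+02] F fix 0.48174568447927435 -1.3809191763226383 -5.550305768557601 M -0.06605924846656612 -0.0050767068529723024 -0.030731163103636473 w 0.031882380270206644
go [-0.0001 -0.0001  0.0012] turn 0.10698429617170291 j [-0.74160047  0.63404673  0.29038422  1.85883584 -0.27064078  0.68730158
  0.20585864] t 12.35
```

Request:
arm_command(targets="0 0 0.0005 0 0 0 1;0 0 0.0005 0 0 0 1;0 0 0 0 0 0 1")

```text
t: 12.72
tool_pos: [0.4971, 0.281, 0.0715]
ee_rot: [3.141, -0.0, 2.071]
force: [-1.2, -0.2, -0.7]
grip_width: 0.0317
```

Request:
arm_command(targets="0 0 0.0005 0 0 0 1;0 0 0.0005 0 0 0 1;0 0 0 0 0 0 1")

```text
t: 13.1
tool_pos: [0.4972, 0.2811, 0.0715]
ee_rot: [3.141, -0.0, 2.071]
force: [-3.0, -0.9, 8.6]
grip_width: 0.0323
```

Table contact at TCP z = 71.5 mm, stiffness about 10 N/mm. Lift about 1 mm clear, then approach fence_b.

Request:
arm_command(targets="0 0 -0.0025 0 0 0 1;-0.005 0.005 0 0 0 0 1;-0.005 0.005 0 0 0 0 1;-0.005 0.005 0 0 0 0 1;-0.005 0.005 0 0 0 0 1;0 0 0 0 0 0 1;0 0 0 0 0 0 1")

```text
t: 13.98
tool_pos: [0.5239, 0.2731, 0.0726]
ee_rot: [-3.141, -0.0, 2.071]
force: [0.7, -0.4, -5.3]
grip_width: 0.0323
```

```bash
python3 go.py -30 -23 72
```

```text
fix xy mm -35.24270663882243 -28.162676354853545 z 72.62650400549275 rpy [-1.79966922e+02 -1.33413020e-02  1.18646498e+02] F fix 0.705952178361127 0.36077361915333167 -5.312418532498015 M -0.014520490811250442 0.04174574971426092 0.03726609022654224 w 0.0323451925688181
go [-0.0052  0.0052  0.0006] turn 0.10350219687886408 j [-0.70110229  0.656036    0.28845086  1.80404101 -0.26657094  0.72016859
  0.23236554] t 13.975
```

Request:
arm_command(targets="0 0.001 0 0 0 0 1;0 0.001 0 0 0 0 1;0 0.001 0 0 0 0 1;0 0.001 0 0 0 0 1;0 0 0 0 0 0 1")

```text
t: 14.6
tool_pos: [0.5277, 0.275, 0.0728]
ee_rot: [-3.142, 0.0, 2.071]
force: [0.4, -0.9, -5.8]
grip_width: 0.0322
```

```bash
python3 go.py -30 -23 72
```

```text
fix xy mm -35.05919062108802 -23.860675828012624 z 72.7593719959865 rpy [-1.79998550e+02  2.44732075e-03  1.18644882e+02] F fix 0.9703174746359661 -0.04334084374633211 -5.762817160870969 M 0.012477996536919958 0.049183457750573444 -0.012405306802716029 w 0.03220052248346401
go [-0.0051  0.0009  0.0008] turn 0.10511765614276669 j [-0.7003327   0.66068911  0.28894191  1.79260488 -0.26630597  0.72650214
  0.23130443] t 14.6
```

Request:
arm_command(targets="0 0.0005 0 0 0 0 1;0 0.0005 0 0 0 0 1;0 0.0005 0 0 0 0 1;0 0 0 0 0 0 1;0 0 0 0 0 0 1")

```text
t: 15.22
tool_pos: [0.529, 0.2757, 0.0728]
ee_rot: [-3.142, -0.0, 2.071]
force: [-0.3, 0.3, -5.9]
grip_width: 0.0322
```

```bash
python3 go.py -30 -23 72
```

```text
fix xy mm -35.122129244630656 -22.40377986494155 z 72.75342837603075 rpy [-1.79997264e+02 -4.80443511e-04  1.18648202e+02] F fix -0.4289425424130653 -0.15099062002091374 -5.912539532521301 M 0.07072763945725617 0.006882783839679804 0.034734587471497845 w 0.032195636921285756
go [-0.0051 -0.0006  0.0008] turn 0.10179782247658409 j [-0.70009333  0.66240546  0.28896792  1.78856533 -0.26628028  0.72888037
  0.230896  ] t 15.225
```

Request:
arm_command(targets="0 0.0005 0 0 0 0 1;0 0.0005 0 0 0 0 1;0 0 0 0 0 0 1;0 0 0 0 0 0 1")

```text
t: 15.72
tool_pos: [0.5293, 0.2758, 0.0726]
ee_rot: [-3.14, -0.0, 2.071]
force: [-4.3, -1.5, -3.9]
grip_width: 0.032
```

Request:
arm_command(targets="0 0.0005 0 0 0 0 1;0 0.0005 0 0 0 0 1;0 0 0 0 0 0 1;0 0 0 0 0 0 1")

```text
t: 16.23
tool_pos: [0.5295, 0.2758, 0.0725]
ee_rot: [-3.138, -0.0, 2.071]
force: [-5.5, -2.8, -1.6]
grip_width: 0.0322
```

```bash
python3 go.py -30 -23 72
```

```text
fix xy mm -34.995007012882894 -21.91598257320958 z 72.47137322281002 rpy [-1.79821648e+02 -5.73722756e-03  1.18646593e+02] F fix -0.18767505178399382 -6.169101974841664 -1.6061188366685384 M -1.617267434003403 -0.03842616659017212 0.2227859361545803 w 0.03223746666161803
go [-0.005  -0.0011  0.0005] turn 0.10340731022373006 j [-0.69960961  0.66463452  0.28920943  1.78450662 -0.26576951  0.73383743
  0.23045029] t 16.225
```

fence_b contact at y = -22.0 (my frame, i.e. about 1 mm offset from my estimate). Back off, then find fence_a.

Request:
arm_command(targets="0 -0.002 0 0 0 0 1;-0.002 0 0 0 0 0 1;-0.001 0 0 0 0 0 1;-0.001 0 0 0 0 0 1;0 0 0 0 0 0 1;0 0 0 0 0 0 1")

```text
t: 16.98
tool_pos: [0.5311, 0.2722, 0.0728]
ee_rot: [3.141, 0.0, 2.071]
force: [-1.3, 0.6, -5.3]
grip_width: 0.032
```

Request:
arm_command(targets="-0.0005 0 0 0 0 0 1;-0.0005 0 0 0 0 0 1;0 0 0 0 0 0 1;0 0 0 0 0 0 1")

```text
t: 17.48
tool_pos: [0.5315, 0.2713, 0.0728]
ee_rot: [3.141, 0.0, 2.071]
force: [-1.2, -1.0, -4.3]
grip_width: 0.0325
```

```bash
python3 go.py -30 -23 72
```

```text
fix xy mm -29.98742989014459 -22.284947301373332 z 72.84403425846308 rpy [1.79984206e+02 6.94638064e-03 1.18641178e+02] F fix 0.2526868721283823 -1.5527261269713157 -4.297575668500687 M -0.3532340802539503 0.12575151092433562 0.022466534875547076 w 0.03247183021416403
go [ 0.     -0.0007  0.0008] turn 0.10882194439500381 j [-0.6911605   0.66236238  0.28835307  1.78810767 -0.26552784  0.72885842
  0.23858009] t 17.475
```

Request:
arm_command(targets="0 -0.0008 0 0 0 0 1;-0.0005 0 0 0 0 0 1;-0.0005 0 0 0 0 0 1;0 0 0 0 0 0 1;0 0 0 0 0 0 1")

```text
t: 18.1
tool_pos: [0.5312, 0.27, 0.0728]
ee_rot: [3.142, 0.0, 2.071]
force: [-0.1, -0.8, -5.4]
grip_width: 0.032
```

```bash
python3 go.py -30 -23 72
```

```text
fix xy mm -29.063212848996972 -23.166237473223788 z 72.79651191369712 rpy [1.79995047e+02 1.00085641e-03 1.18645593e+02] F fix 0.6513147287243187 -0.5196695994173084 -5.402104721320921 M 0.04939488254504153 0.01976724299517452 0.02990550996078442 w 0.03202832638467082
go [0.0009 0.0002 0.0008] turn 0.10440690519325813 j [-0.68953288  0.6614733   0.28805487  1.79031751 -0.26545541  0.72766618
  0.24038151] t 18.1
```

Request:
arm_command(targets="-0.0005 0 0 0 0 0 1;-0.0005 0 0 0 0 0 1;0 0 0 0 0 0 1;0 0 0 0 0 0 1")

```text
t: 18.6
tool_pos: [0.5314, 0.2696, 0.0728]
ee_rot: [-3.142, -0.001, 2.071]
force: [-2.3, 2.6, -4.6]
grip_width: 0.0318
```

```bash
python3 go.py -30 -23 72
```

```text
fix xy mm -28.63312125023671 -23.19929179720178 z 72.82555050507221 rpy [-1.79997615e+02 -3.58385222e-02  1.18670691e+02] F fix -3.399528757081445 -0.7696773301470827 -4.572456935755619 M -0.09120919930321614 0.7932095276614942 0.018819168440045556 w 0.03182360892919153
go [0.0014 0.0002 0.0008] turn 0.07930907847702429 j [-0.68800184  0.66137994  0.28734385  1.79019983 -0.26565793  0.72796098
  0.24192016] t 18.6
```

Bars located: home at (-28.7, -22.1) in my frame. Back off slightly and set the foot down on the table.

Request:
arm_command(targets="0.0012 0 0 0 0 0 1;0 0 0.001 0 0 0 1;0 0 0.0005 0 0 0 1;0 0 0.0005 0 0 0 1;0 0 0.0003 0 0 0 1;0 0 0 0 0 0 1;0 0 0 0 0 0 1")

```text
t: 19.48
tool_pos: [0.5314, 0.27, 0.0715]
ee_rot: [3.141, 0.0, 2.071]
force: [-2.6, -1.0, 5.8]
grip_width: 0.032
```

```bash
python3 go.py -28.7 -22.1 71.5
```

```text
fix xy mm -28.935694700068108 -23.069440632260733 z 71.50557283749917 rpy [1.79954608e+02 4.54551617e-03 1.18631674e+02] F fix -0.411927719282882 -2.7559029398950687 5.840802041169148 M -0.9202695097594026 0.10921176294256836 -0.015533416786072816 w 0.0319623595749176
go [-0.0002  0.001   0.    ] turn 0.11832621136119315 j [-0.68893194  0.6630031   0.28737575  1.791745   -0.26643043  0.7240241
  0.24118224] t 19.475
```

Request:
arm_command(targets="0 0.0005 0 0 0 0 1;0 0.0005 0 0 0 0 1;0 0.0005 0 0 0 0 1;0 0.0005 0 0 0 0 1;0 0 0 0 0 0 1")

```text
t: 20.1
tool_pos: [0.5316, 0.2701, 0.0714]
ee_rot: [-3.139, -0.0, 2.07]
force: [-6.8, -2.3, 11.0]
grip_width: 0.0321
```

```bash
python3 go.py -28.7 -22.1 71.5
```

```text
fix xy mm -28.94619988430177 -22.790765324565754 z 71.44549569294048 rpy [-1.79855858e+02 -1.85174602e-02  1.18624463e+02] F fix -1.2608688314277081 -7.095114401216929 10.98064778403878 M -2.0498548620062933 0.13663008522565906 0.06065411876501533 w 0.032072698288931285
go [-0.0002  0.0007 -0.0001] turn 0.12553716689320993 j [-0.68858289  0.66477839  0.28765377  1.78785618 -0.26602781  0.72954213
  0.24064467] t 20.1
```

Request:
arm_command(targets="-0.0005 0 0 0 0 0 1;-0.0005 0 0 0 0 0 1;-0.0005 0 0 0 0 0 1;-0.0005 0 0 0 0 0 1;0 0 0 0 0 0 1")

```text
t: 20.72
tool_pos: [0.5317, 0.27, 0.0715]
ee_rot: [-3.139, -0.002, 2.071]
force: [-8.6, 0.8, 11.6]
grip_width: 0.0324
```

```bash
python3 go.py -28.7 -22.1 71.5
```

```text
fix xy mm -28.758543816901955 -22.755716364843288 z 71.46914733450386 rpy [-1.79850362e+02 -1.41085965e-01  1.18678911e+02] F fix -4.8435543161676184 -7.187086500707117 11.61082601110633 M -2.0021286917912926 0.9744288318885711 -0.07281551392019386 w 0.032418726757643554
go [-0.0001  0.0007 -0.    ] turn 0.0710888751850689 j [-0.68572296  0.66458964  0.28551965  1.7875481  -0.26709547  0.73007074
  0.24351888] t 20.725
```

Table friction is holding y short (-22.75 versus -22.1 at the bar). Take off most of the down force and let it slide home.

Request:
arm_command(targets="0 0 -0.0005 0 0 0 1;0 0 -0.0005 0 0 0 1;0 0 -0.0004 0 0 0 1;0 0 0 0 0 0 1;0 0 0 0 0 0 1")

```text
t: 21.35
tool_pos: [0.5318, 0.2698, 0.0716]
ee_rot: [-3.138, -0.002, 2.071]
force: [-5.7, 1.3, 1.2]
grip_width: 0.0321
```

```bash
python3 go.py -28.7 -22.1 71.5
```

```text
fix xy mm -28.622654748666235 -22.783069656306076 z 71.58577067096031 rpy [-1.79812234e+02 -1.05319316e-01  1.18682848e+02] F fix -3.836044684338894 -4.375339140152278 1.24434700537756 M -1.0734346396951036 0.8154254333544713 -0.032720354355990584 w 0.032092309842398616
go [0.0001 0.0007 0.0001] turn 0.06715178229674734 j [-0.68616052  0.66473356  0.28608466  1.78690676 -0.26632303  0.73119897
  0.24290611] t 21.35
```

Request:
arm_command(targets="0 0.0005 0 0 0 0 1;-0.0005 0.0005 0 0 0 0 1;-0.0005 0.0005 0 0 0 0 1;0 0 0 0 0 0 1;0 0 0 0 0 0 1")

```text
t: 21.98
tool_pos: [0.532, 0.2699, 0.0716]
ee_rot: [-3.136, -0.003, 2.072]
force: [-10.2, 1.6, 5.8]
grip_width: 0.0319
```

```bash
python3 go.py -28.7 -22.1 71.5
```

```text
fix xy mm -28.530775976491004 -22.57294676187919 z 71.61413935493067 rpy [-179.66650992   -0.18481824  118.70508328] F fix -6.315186502554151 -8.223510746546387 5.8298942460298715 M -2.0037952896745765 1.3464629369032926 -0.05585833205588555 w 0.03192827245532239
go [0.0002 0.0005 0.0001] turn 0.044916720767531615 j [-0.68450491  0.6658915   0.28529851  1.78381317 -0.2665625   0.73573324
  0.24397209] t 21.975
```

Request:
arm_command(targets="0 0 -0.001 0 0 0 1;0.003 0 -0.001 0 0 0 1;0 0 0 0 0 0 1;0 0 0 0 0 0 1")

```text
t: 22.48
tool_pos: [0.5323, 0.2708, 0.0729]
ee_rot: [-3.137, 0.0, 2.071]
force: [-4.3, -1.9, -7.4]
grip_width: 0.0323
```

```bash
python3 go.py -28.7 -22.1 71.5
```

```text
fix xy mm -29.186282411252986 -21.808837171208733 z 72.85092025384611 rpy [-1.79736613e+02  4.28773112e-03  1.18652529e+02] F fix -0.45124058736952277 -4.678188540540519 -7.417922048884545 M -1.5674430887072834 0.13333926954237116 0.10112940884253249 w 0.03231157539540856
go [-0.0005 -0.0003  0.0014] turn 0.09747143221204624 j [-0.6896873   0.66498386  0.28895107  1.78206515 -0.26424084  0.73720382
  0.23870924] t 22.475
```

Request:
arm_command(targets="0 0.0005 0 0 0 0 1;0 0.0005 0 0 0 0 1;0 0 0 0 0 0 1;0 0 0 0 0 0 1")

```text
t: 22.98
tool_pos: [0.5325, 0.2708, 0.0729]
ee_rot: [-3.135, -0.0, 2.071]
force: [-7.8, -3.2, -4.8]
grip_width: 0.0319
```

```bash
python3 go.py -28.7 -22.1 71.5
```

```text
fix xy mm -29.11354325675398 -21.69235101319999 z 72.86456292136063 rpy [-1.79640227e+02 -7.04725053e-03  1.18638236e+02] F fix -0.9793680100266434 -8.379708616578599 -4.827700844708423 M -2.1527509834487244 0.15780916603524872 0.21455532125015492 w 0.03186252393792029
go [-0.0004 -0.0004  0.0014] turn 0.11176401979867023 j [-0.68941858  0.66581508  0.28914567  1.78011263 -0.26404967  0.74006345
  0.23839961] t 22.975
```

In the air y reaches -21.7, so it really was friction before. Mz suggests contact at the far edge, so trim yaw and tilt a little.

Request:
arm_command(targets="0 0 0 -0.006 0 -0.003 1;0 0 0 0 0 0 1;0 0 0 0 0 0 1")

```text
t: 23.35
tool_pos: [0.5323, 0.2706, 0.0728]
ee_rot: [-3.141, -0.0, 2.073]
force: [-8.0, -3.6, -4.7]
grip_width: 0.0324
```

```bash
python3 go.py -28.7 -22.1 71.5
```

```text
fix xy mm -29.06640755654267 -21.95747125483717 z 72.76072992291748 rpy [-1.79953311e+02 -1.06665015e-02  1.18790373e+02] F fix -0.6762815989450679 -8.783063708655138 -4.715464297216107 M -2.362853928665642 0.14228280271783492 -0.021290397211716494 w 0.03235920859634288
go [-0.0004 -0.0001  0.0013] turn -0.040372532589927346 j [-0.68869137  0.66321075  0.28737581  1.7861319  -0.26471519  0.73087575
  0.24193198] t 23.35
```

Flush and level on fence_b (Mz ≈ 0). Now x, still clear of the table.

Request:
arm_command(targets="-0.0005 0 0 0 0 0 1;-0.0005 0 0 0 0 0 1;-0.0005 0 0 0 0 0 1;0 0 0 0 0 0 1;0 0 0 0 0 0 1")

```text
t: 23.98
tool_pos: [0.5325, 0.2703, 0.0727]
ee_rot: [-3.141, -0.002, 2.074]
force: [-9.3, -1.3, -4.5]
grip_width: 0.0319
```

```bash
python3 go.py -28.7 -22.1 71.5
```

```text
fix xy mm -28.690497405788552 -21.937735812565474 z 72.74118854444673 rpy [-1.79945384e+02 -8.71624289e-02  1.18821709e+02] F fix -3.2920239775656146 -8.766797804902101 -4.468823496647409 M -2.3031878649612287 0.7857683004906837 -0.012173288957336794 w 0.03188499740114741
go [ 0.     -0.0002  0.0012] turn -0.0717087608009166 j [-0.68647942  0.66318333  0.2860681   1.78587246 -0.26541352  0.73127368
  0.24413541] t 23.975
```

Request:
arm_command(targets="-0.0005 0 0 0 -0.0015 0 1;-0.0005 0 0 0 -0.0015 0 1;-0.0005 0 0 0 -0.001 0 1;0 0 0 0 0 0 1;0 0 0 0 0 0 1")

```text
t: 24.6
tool_pos: [0.5326, 0.2701, 0.0727]
ee_rot: [-3.14, 0.001, 2.075]
force: [-9.6, 1.0, -4.3]
grip_width: 0.0322
```

```bash
python3 go.py -28.7 -22.1 71.5
```

```text
fix xy mm -28.464839184979127 -21.96153348100571 z 72.74068591632964 rpy [-1.79936229e+02  5.65025644e-02  1.18865563e+02] F fix -5.535213801902878 -7.947238509207739 -4.327488097002893 M -2.3099391504127347 1.487970029000819 -0.03670753822915445 w 0.032175165014838
go [ 0.0002 -0.0001  0.0012] turn -0.11556303479702024 j [-0.68864495  0.66342451  0.28787935  1.78586509 -0.26337884  0.73107452
  0.24264519] t 24.6
```

Request:
arm_command(targets="0 0 0.0005 0 0 0 1;0 0 0.0005 0 0 0 1;0 0 0.0005 0 0 0 1;0 0 0.0005 0 0 0 1;0 0 0.0005 0 0 0 1;0 0 0.0003 0 0 0 1;0 0 0 0 0 0 1;0 0 0 0 0 0 1")

```text
t: 25.6
tool_pos: [0.5325, 0.2702, 0.0716]
ee_rot: [-3.141, 0.0, 2.075]
force: [-14.5, -0.6, 11.3]
grip_width: 0.0321
```

```bash
python3 go.py -28.7 -22.1 71.5
```

```text
fix xy mm -28.57899731925118 -21.91700936177436 z 71.55869790704368 rpy [-1.79983786e+02  1.78651402e-02  1.18865387e+02] F fix -6.466665020357772 -13.0136926373518 11.314382577642423 M -3.466612678157834 1.615501015725597 -0.045995554605882824 w 0.03205318458680371
go [ 0.0001 -0.0002  0.0001] turn -0.11538722114764255 j [-0.68768     0.66461073  0.28659397  1.78745948 -0.26478343  0.72748438
  0.24391868] t 25.6
```

Down on the table and level. Now build up both pushes with tilt trim.

Request:
arm_command(targets="-0.0005 0 0 0 -0.001 0 1;-0.0005 0.0003 0 -0.0005 -0.001 0 1;-0.0005 0 0 0 -0.001 0 1;-0.0005 0.0003 0 -0.0005 -0.001 0 1;-0.0005 0 0 0 -0.0005 0 1;0 0 0 0 0 0 1;0 0 0 0 0 0 1")

```text
t: 26.48
tool_pos: [0.5326, 0.2701, 0.0716]
ee_rot: [-3.141, 0.002, 2.076]
force: [-18.1, 2.9, 13.3]
grip_width: 0.0321
```

```bash
python3 go.py -28.7 -22.1 71.5
```

```text
fix xy mm -28.47034501686125 -21.891129244897858 z 71.55453387342982 rpy [-1.79963506e+02  1.09232128e-01  1.18935762e+02] F fix -11.253582798098881 -14.50636676645498 13.331084550651987 M -3.871282118476397 2.787578052301634 -0.20868764598575593 w 0.03214249012966568
go [ 0.0002 -0.0002  0.0001] turn -0.18576214256886203 j [-0.68897997  0.66489455  0.28756393  1.78710759 -0.26322054  0.72777188
  0.24338161] t 26.475
```

Request:
arm_command(targets="0 0 0 0 0 0.0025 1;-0.0005 0 0 0 0 0 1;-0.0005 0.0003 0 0 0 0 1;-0.0005 0 0 0 0 0 1;-0.0005 0.0003 0 -0.0005 0 0 1;0 0 0 0 0 0 1;0 0 0 0 0 0 1")

```text
t: 27.35
tool_pos: [0.5327, 0.2701, 0.0716]
ee_rot: [-3.14, -0.0, 2.075]
force: [-21.7, 6.0, 15.1]
grip_width: 0.0322
```

```bash
python3 go.py -28.7 -22.1 71.5; python3 - <<'E'
from h import *
im,d=cap('wrist','w5'); save(cv2.resize(im,(768,576)),'w5')
c=load('w5')[2];P=fcloud(d,c).reshape(-1,3);t=bot.read_state()['tool_pos']
a=np.radians(-61.25);ex=np.array([np.cos(a),np.sin(a)]);ey=np.array([-ex[1],ex[0]])
Q=P-np.r_[t[:2],0];X=Q[:,:2]@ex*1e3;Y=Q[:,:2]@ey*1e3;Z=Q[:,2]*1e3
m=(d.ravel()>0)&(abs(Y)<18)&(X<-10)&(X>-26)&(Z>12)&(Z<24)
A=np.c_[X[m],Y[m],np.ones(m.sum())];k=np.linalg.lstsq(A,Z[m],rcond=None)[0];print('foot top plane tilt deg',np.degrees(k[:2]),'z',np.median(Z[m]),m.sum())
E
```

```text
fix xy mm -28.364405237004938 -21.80017958862659 z 71.57325056222288 rpy [-1.79923321e+02 -1.53006296e-02  1.18885920e+02] F fix -15.74483048941257 -16.149385167322077 15.137828641651394 M -4.233803653882619 3.632028388487955 -0.07842654730426743 w 0.03220418750289299
go [ 0.0003 -0.0003  0.0001] turn -0.1359197505846481 j [-0.68656477  0.66509968  0.28606244  1.78607267 -0.26469192  0.72940573
  0.24466438] t 27.35
foot top plane tilt deg [ 0.182391   -0.01530754] z 18.36628740219207 1383
```

View pics/w5.png

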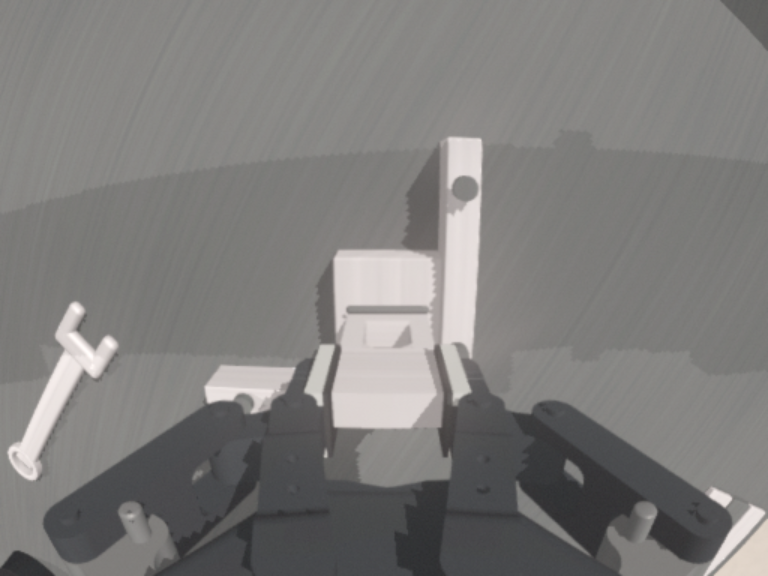

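The foot sits flush along fence_b at (440,250-345), with its top plane at z = 18.4 mm and flat within 0.2°. To make sure table friction isn't carrying the push, I'll ease the down force, push both ways more, then settle again.

Request:
arm_command(targets="0 0 -0.0005 0 0 0 1;0 0 -0.0005 0 0 0 1;-0.0005 0.0005 -0.0004 0 0 0 1;-0.0005 0 0 -0.0005 -0.0005 0 1;-0.0005 0.0005 0 0 0 0 1;-0.0005 0 0 -0.0005 -0.0005 0 1;0 0 0 0 0 0 1;0 0 0 0 0 0 1", force=120)

```text
t: 28.4
tool_pos: [0.533, 0.2698, 0.0718]
ee_rot: [-3.139, -0.001, 2.076]
force: [-23.7, 9.0, 7.8]
grip_width: 0.0321
```

```bash
python3 go.py -28.7 -22.1 71.5
```

```text
fix xy mm -28.051321682585467 -21.736117530809135 z 71.75130249286066 rpy [-1.79831840e+02 -5.92887367e-02  1.18937957e+02] F fix -19.25874475796598 -16.43838362290044 7.767913556760567 M -4.090643588839906 4.461482083788933 -0.23163043753210355 w 0.032093598163479224
go [ 0.0006 -0.0004  0.0003] turn -0.1879569595705135 j [-0.68505184  0.66550752  0.28535879  1.78416478 -0.26432453  0.73243177
  0.24592662] t 28.4
```

Request:
arm_command(targets="0 -0.001 -0.0004 0 0 0.0025 1;0 -0.001 -0.0004 0 0 0 1;0 -0.001 0 0 0 0 1;0 -0.0005 0 0 0 0 1;0 0 0 0 0 0 1;0 0 0 0 0 0 1")

```text
t: 29.15
tool_pos: [0.5328, 0.2692, 0.0721]
ee_rot: [3.139, 0.0, 2.074]
force: [-12.5, 12.4, -6.1]
grip_width: 0.0319
```

```bash
python3 go.py -28.7 -22.1 71.5
```

```text
fix xy mm -27.586861675495033 -22.158824075039696 z 72.06944869581457 rpy [1.79846289e+02 2.49902368e-02 1.18820514e+02] F fix -16.90260807899765 -4.990138681425158 -6.080915786505215 M -1.8238615576198993 4.426976295375563 -0.00213375247931916 w 0.03186055029963179
go [0.0011 0.0001 0.0006] turn -0.07051420278391163 j [-0.68615121  0.66242906  0.28625607  1.79046278 -0.26492078  0.72357662
  0.24502415] t 29.15
```

```bash
cat > tilt.py <<'E'
import sys
from h import *
im,d=cap('wrist',sys.argv[1]);c=load(sys.argv[1])[2];P=fcloud(d,c).reshape(-1,3);t=bot.read_state()['tool_pos']
a=np.radians(-61.2);ex=np.array([np.cos(a),np.sin(a)]);ey=np.array([-ex[1],ex[0]])
Q=P-np.r_[.5655,.2557,0];X=Q[:,:2]@ex*1e3;Y=Q[:,:2]@ey*1e3;Z=Q[:,2]*1e3
g=(d.ravel()>0)
m=g&(abs(Y+22)<18)&(X<-39)&(X>-54)&(Z>12)&(Z<26)
k=np.linalg.lstsq(np.c_[X[m],Y[m],np.ones(m.sum())],Z[m],rcond=None)[0];print('foot top tilt deg',np.degrees(k[:2]),'z',np.median(Z[m]),m.sum())
# far (-x) top edge of foot, per y bin -> position & yaw
e=[(y+2,np.percentile(X[g&(abs(Y-y-2)<2)&(X>-75)&(X<-35)&(Z>15)&(Z<22)],1)) for y in range(-42,-4,4)]
e=np.array(e);f=np.polyfit(e[:,0],e[:,1],1);print('-x edge at mid',np.polyval(f,-22),'slope deg',np.degrees(f[0]))
# tang top plane
m=g&(abs(Y+22)<10)&(abs(X+28)<12)&(Z>80)&(Z<95);
if m.sum()>30:
  k=np.linalg.lstsq(np.c_[X[m],Y[m],np.ones(m.sum())],Z[m],rcond=None)[0];print('tang top tilt',np.degrees(k[:2]),np.median(Z[m]),m.sum())
# fence_a end / top inner edge
m=g&(Z>23)&(Z<27)&(Y<-60)&(Y>-110)&(X>-15)&(X<30);print('fence_a top X range',np.percentile(X[m],[1,50,99]) if m.sum()>20 else m.sum())
m=g&(Z>23)&(Z<27)&(X<-62)&(X>-110)&(Y>-15)&(Y<30);print('fence_b top Y range',np.percentile(Y[m],[1,50,99]) if m.sum()>20 else m.sum())
E
python3 tilt.py w6
```

```text
foot top tilt deg [-0.78165973  0.13478605] z 18.98869796697057 1271
-x edge at mid -58.94023078905241 slope deg -0.020682303727921198
tang top tilt [16.67823257  0.06679315] 88.29958653319073 1436
fence_a top X range [ 0.02394196  3.74521543 13.51653501]
fence_b top Y range [ 0.48387253  7.04145185 14.31956779]
```

Lifted clear, the foot pitches 0.8° about its contact with fence_a, so fence_a really is being pushed; the foot's +x face is at about +1 mm, on the bar. Press it flat again and restore the y push.

Request:
arm_command(targets="0 0 0.0005 0 0 0 1;0 0 0.0005 0 0 0 1;0 0.0008 0.0005 0 0 0 1;0 0.0009 0.0005 0 0 0 1;0 0.0009 0.0003 0 0 0 1;0 0.0009 0 0 0 0 1;0 0 0 0 0 0 1;0 0 0 0 0 0 1")

```text
t: 30.2
tool_pos: [0.533, 0.2696, 0.0718]
ee_rot: [-3.139, -0.001, 2.074]
force: [-28.6, 5.9, 21.5]
grip_width: 0.0315
```

```bash
python3 go.py -28.7 -22.1 71.5;python3 tilt.py w7
```

```text
fix xy mm -27.759177491328415 -21.784406589511693 z 71.84640783788672 rpy [-1.79874760e+02 -7.06507733e-02  1.18802950e+02] F fix -18.923007187632994 -22.237843024131546 21.50312970266642 M -5.081559015054443 4.637248929706109 0.08182822712268568 w 0.03153654630555191
go [ 0.0009 -0.0003  0.0003] turn -0.05295037081374687 j [-0.68485796  0.6651053   0.28593981  1.78491091 -0.2653487   0.73154698
  0.24511435] t 30.2
foot top tilt deg [-1.13445725 -0.16872909] z 18.82976714332231 1274
-x edge at mid -58.95113963551743 slope deg 0.06307589292464254
tang top tilt [17.08748346 -0.18035222] 88.24367214382546 1433
fence_a top X range [ 0.06734331  3.74737121 13.88653241]
fence_b top Y range [ 0.54106616  7.05835045 14.36194417]
```

The lug has pitched 1.1° in the grip (far edge slightly up). Turn the tool back about its y by that much and ease x accordingly.

Request:
arm_command(targets="0.0005 0 -0.0005 0 -0.004 0 1;0.0005 0 -0.0005 0 -0.004 0 1;0.0005 0 0 0 -0.004 0 1;0 0 0 0 -0.004 0 1;0 0 0 0 -0.003 0 1;0 0 0 0 0 0 1;0 0 0 0 0 0 1")

```text
t: 31.12
tool_pos: [0.5327, 0.2703, 0.0716]
ee_rot: [-3.139, 0.019, 2.073]
force: [-23.3, 6.1, 11.0]
grip_width: 0.0317
```

```bash
python3 go.py -28.7 -22.1 71.5;python3 tilt.py w8
```

```text
fix xy mm -28.56896270605702 -21.745995455002976 z 71.55987465080217 rpy [-179.84818148    1.08830461  118.76924827] F fix -16.51504284006523 -17.514630551270063 11.01497151276091 M -4.357038305589333 4.448232584169642 -0.011437973051757484 w 0.031695844777335745
go [ 0.0001 -0.0004  0.0001] turn -0.01924826825477055 j [-0.70813445  0.66777647  0.30293711  1.78541086 -0.251833    0.7288455
  0.22459801] t 31.125
foot top tilt deg [-0.19071072 -0.08618467] z 18.235595456552375 1270
-x edge at mid -58.94655752805874 slope deg 0.0975378933237972
tang top tilt [15.10801198 -0.16873841] 87.8523782131776 1399
fence_a top X range [ 0.02052807  3.88279529 13.89672821]
fence_b top Y range [ 0.50579489  7.10286701 14.44448317]
```

Request:
arm_command(targets="0 0 0 -0.0015 -0.0015 0 1;0 0 0.0003 -0.001 -0.0015 0 1;0 0 0 0 0 0 1;0 0 0 0 0 0 1;0 0 0 0 0 0 1;0 0 0 0 0 0 1")

```text
t: 31.92
tool_pos: [0.5326, 0.2703, 0.0715]
ee_rot: [-3.141, 0.022, 2.073]
force: [-23.7, 6.3, 13.4]
grip_width: 0.0319
```

```bash
python3 go.py -28.7 -22.1 71.5;python3 tilt.py w9;python3 tilt.py w10; python3 go.py -28.7 -22.1 71.5|head -1; python3 - <<'E'
from h import *
im,d,c=load('w10');a=cv2.resize(im,(400,300));im2,d2=cap('top','t2');im3,_=cap('side','s3')
save(np.hstack([a,cv2.resize(im2,(400,300))]),'fin')
E
```

```text
fix xy mm -28.636852377194725 -21.85619325804699 z 71.49455126375003 rpy [-179.98275707    1.2452933   118.76525036] F fix -16.873123009697526 -17.753236147446273 13.369497499454413 M -4.703192189284929 4.510976091565079 0.017768392496083613 w 0.0319061756249642
go [ 0.0001 -0.0002 -0.    ] turn -0.015250362899195125 j [-0.71121458  0.66705439  0.30486854  1.78810455 -0.25052136  0.72452695
  0.22244683] t 31.925
foot top tilt deg [ 0.40852241 -0.00742981] z 18.148318212229327 1255
-x edge at mid -58.96615496470745 slope deg -0.05288157345143839
tang top tilt [15.50518059 -0.13424882] 87.80106956669303 1392
fence_a top X range [ 0.09701805  3.73318167 13.45993861]
fence_b top Y range [ 0.47870779  7.07875402 14.4270796 ]
foot top tilt deg [ 0.10408767 -0.08469869] z 18.147867217436215 1267
-x edge at mid -58.95646689158171 slope deg 0.2560893712866737
tang top tilt [15.9399635  -0.04473166] 87.86540151343256 1405
fence_a top X range [ 0.14827878  3.82231174 13.69124451]
fence_b top Y range [ 0.47599198  7.04093503 14.35514081]
fix xy mm -28.682950065208715 -21.84960823108628 z 71.51864678348268 rpy [-179.98393218    1.24283961  118.77057389] F fix -16.90873112862914 -17.64915692900342 12.873706191973245 M -4.693307156687771 4.566778929869239 -0.00973339817002991 w 0.031654784736970275
```

View pics/fin.png

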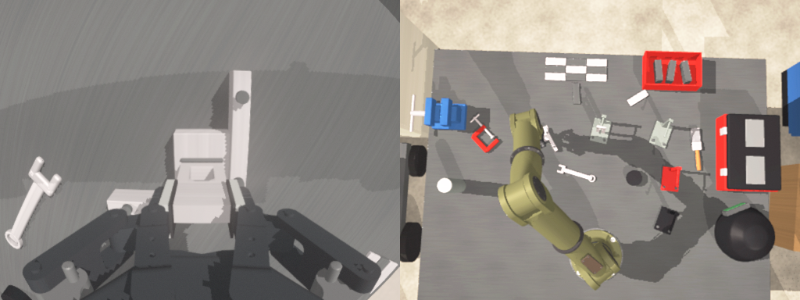

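The lug stands flat (foot top 18.1 mm, tang top 87.9 mm) and flush on fence_b at (230,130-180), with steady forces. The strap and the other things look untouched in the top view. Handing in.

```bash
python3 -c "
from plant import bot
print(bot.job_done()); s=bot.read_state(); print(s['t'],s['force'],s['tool_pos'])"
```

```text
the job is handed in; nothing more can be done
None
the job is handed in; nothing more can be done
```

I lifted the lug off stand_a's hook and stood it foot down in the squaring corner. I handed in at about 32 s with it still gripped at 120 N and pressed against both bars.

**Last checks**
- **Push:** the wrist read about 17 N toward fence_a, 18 N toward fence_b and 13 N down. Turning moment about the vertical was near zero, and the readings held steady.
- **Flatness:** the top of the foot measured 18.1 mm and the top of the tang 87.9 mm, so it stands on the table. Its tilt read 0.1 to 0.4°, which is about the camera noise.
- **Squareness:** the tool's yaw agreed with the bars to about 0.1°. The camera's edge fit for the foot scattered between -0.05° and 0.26°.
- **Other things:** the strap, stands and loose pieces look unmoved in the last top view, by eye only.

**Troubles and doubts**
- **Table friction:** it first held the foot short of fence_b, so I eased the down force, slid the lug home and pressed again.
- **Slip in the grip:** the lug pitched about 1.1° while I eased the down force, and I corrected it by tilting the tool, now at 1.2°.
- **Share of the push:** I can't separate bar push from rubbing in the wrist reading. Contact with fence_a was inferred from the earlier touch, the foot's measured position and that pitching, because the gripper hides that side from the camera.

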